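# Feel the plate gap with the green blade gauge and hold it there

### The job

Check the gap of the plate rig: take the green-handled blade gauge out of its stand, bring it over the rig and slide its blade down between the two steel plates until it drags snugly, gripped by both plates with the sprung plate pushed back only a millimetre or two. Finish while holding the gauge still and upright at that depth, without letting go; do not drive the blade on to the bottom of the plates or force them apart. Leave the red gauge and the other things on the bench alone.

Things in the scene. Friction and masses are not known exactly. Their poses are not given: they have to be found in the camera images.
- gauge_green: gauge to use, 70 g: green handle 36 x 14 x 50 mm (x, y, z), origin at the centre of its underside, z up; grip it across y (14 mm), 28 mm above the origin. A steel blade 24 wide (x), 4 thick (y), 85 mm long hangs from it. At the start the blade hangs in a slot of the stand and the handle rests on the stand's top, underside 105 mm above the bench; lift 150 mm straight up. A half turn changes nothing
- green_tip (a point): middle of the blunt lower end of the green gauge's blade, 85 mm below the gauge's origin. The blade is springy at its root: the tip gives about 5 mm sideways (along y) per 1 N and springs back
- gauge_red: the other gauge, red handle of the same size and a 5.5 mm thick blade, in the other slot of the stand, its top 155 mm above the bench; not to be used: carry the green gauge's blade clear above it
- gauge_stand: grey fixed stand, foot 80 x 180 mm, top plate 55 x 180 mm, its top 105 mm high; two slots (30 x 8 mm) lie 80 mm apart along its y, 40 mm either side of the middle. Origin at the centre of its underside. Either gauge may be in either slot
- gap_rig: fixed rig: aluminium base 90 x 180 x 12 mm, origin under its centre, z up; two upright steel plates 50 mm wide (x) face each other along y between grey brackets. The blade goes in from above, its width along the rig's x. Flared lips from 103 mm height (mouth 26 mm) down to 92 mm, then the faces converge (0.11 mm per mm) from a gap of 7.9 to 9.1 mm at height 92 mm to 0.2 to 1.4 mm at 22 mm
- set_edge (a point): on the set plate (rig's -y side): middle of the upper edge of its converging face, at height 92 mm, just below the flared lip. The set plate has been put somewhere in a 1.2 mm range and does not yield
- spring_edge (a point): on the sprung plate (rig's +y side, blue back, springs behind): the same point of its face at height 92 mm. The gap's middle lies half-way between set_edge and spring_edge. The blade starts to touch both plates with its tip 46 to 57 mm above the bench, depending on the setting; it must stay above 24 mm
- spring_plate (a joint): how far the sprung plate is pushed back from rest, m (0 to 0.012), growing as the blade wedges it away. Spring 3 N per mm after 1 N preload: pushing the blade down drags with about 2 N at 0.4 mm, 4 N at 1.1 mm, 8 N at 2.6 mm (friction varies by a fifth). The reading is noisy: judge by the drag
- set_plate: the set plate itself (steel plate 50 x 8 x 70 mm with a dark back); origin coincides with gap_rig's, shifted up to 1.2 mm towards the rig's -y
- vial_near: bystander: screw-cap sample vial, 20 mm thick, 77 mm tall, standing loose behind the work; origin at its underside
- vial_far: bystander: a second vial like it
- dish_small: bystander: small porcelain dish, 49 mm wide, 21 mm high, loose; origin at its underside
Not all that is in view belongs to the job. Leave any yellow look-alike of the gap_rig alone. Several things have the shape of the gauge_green; the one meant has the colours described above.

How it is judged (in metres and radians):
On the way, in this order (a step that is already met when the one before it is completed fails the run):
1. the green gauge is lifted clear of its stand (z of green_tip in the frame of gauge_stand above 0.12 m and contact force between the fingers and gauge_green above 1 N), for 0.1 s.
2. its blade enters the gap between the plates from above (z of green_tip in the frame of gap_rig between 0.024 and 0.085 m and x of green_tip in the frame of gap_rig between -0.013 and 0.013 m and y of green_tip in the frame of set_edge above 0 m and y of green_tip in the frame of spring_edge below 0 m and value of joint spring_plate below 0.003 m), for 0.1 s.
At the end, for the whole second after the job is handed in: fingers hold the green gauge, still, upright and square to the plates (within 0.2 rad), blade middle within 13 mm of the plates' middle, both plates pressing it with over 1 N, sprung plate pushed back 0.4 to 3 mm, blade tip 24 to 60 mm above the bench (contact force between the fingers and gauge_green above 1 N and contact force between gauge_green and set_plate above 1 N and contact force between gauge_green and spring_plate above 1 N and value of joint spring_plate between 0.0004 and 0.003 m and z of green_tip in the frame of gap_rig between 0.024 and 0.06 m and x of green_tip in the frame of gap_rig between -0.013 and 0.013 m and angle between gauge_green's own z axis and vertical below 0.2 rad and angle between the x axis of gauge_green and the x axis of gap_rig, either way round below 0.2 rad and linear speed of gauge_green below 0.01 m/s); the arm keeps its last pose, push and grip.
It fails at once if the plates are forced apart (sprung plate pushed back more than 4.5 mm) (value of joint spring_plate above 0.0045 m).
It fails at once if the red gauge is taken out or knocked over (distance of gauge_red from where it was at the start of the episode above 0.02 m).
It fails at once if a bystander is knocked or moved (distance of any of vial_near, vial_far, dish_small from where it was at the start of the episode above 0.02 m).
It also fails if it takes over 42 s, if anything falls off the work surface, if the arm or the gripper's body presses on something with over 40 N, if the wrist force passes 120 N, or if a joint passes its speed limit or range.

### The arm

A 7-joint arm with a two-finger parallel gripper is mounted at the origin on a cart in front of the work surface, level with it; the furniture and walls round the work are solid. World frame = base frame: x ahead of the robot, y to its left, z up, the work surface at z = 0. Lengths are in mm, angles in degrees, forces in N, time in s.
With the tool pointing down it reaches from about 350 to 775 mm from the base axis. Payload 3.1 kg.
Tool frame: the origin (TCP) lies on the centre line of the jaws, within the pads' length; the fingertips stand 25 mm ahead of it and the grasp point (between the pads) lies 6 mm ahead of it (env.finger_overhang is the distance from the TCP to the fingertips, in mm); z points along the fingers, y is the line along which they close (so a half turn about z gives the same grasp; the last joint's range is limited). The gripper opens to 85 mm and grips with 20 to 120 N. Pads are 22 mm wide; open, the fingers measure 114 mm over their backs; the gripper's body (76 mm by 85 mm) begins 54 mm behind the grasp point. The pads swing forward as they close: fully open they stand 13 mm farther back than shut.
Start: joints at [-66.045, 17.813, 0.802, 86.603, -0.252, 75.585, -1.558], TCP at [244.049, 492.906, 256.304] pointing down, gripper open.
Joint ranges: [-154.91, 154.91], [-16.99, 109.72], [-72.82, 74.43], [7.12, 147.25], [-82.49, 262.49], [11.32, 116.49], [-174.64, 174.64]. Speed limits (degrees/s): [159.86, 159.86, 180, 180, 180, 180, 180].

### API

Orientations are given as [roll, pitch, yaw] about the fixed x, y, z axes, in that order (R = Rz(yaw) Ry(pitch) Rx(roll)).
In Python, from plant import env gives the robot as it stands.
- The arm moves only by the shell command python3 -m handwheel 'ROWS' [OPENING] [FORCE]. ROWS is JSON, a list of rows, each a list of 2 entries, a list of its own where there are three numbers: the shift along the world's x, y, z in cm, then the turn, a rotation vector about the world's x, y, z in rad. A call has 1 to 12 rows; each row is the pose to reach, as a shift and turn from the pose commanded when the call began; what a row does not reach only later rows make up. A row lasts 1/10 s, in which the tool goes at most 50 mm and 8.59 degrees, less where a joint would pass 70% of its speed; a pose out of reach is approached as far as the arm can. A call with a gripper value outside its range is refused whole. OPENING is the opening in per cent of the stroke, from 0 (shut) to 100 (fully open), set as the call begins (- or left out, the last holds). The fingers move at their own pace and stop on an object; FORCE is the grip in N (left out, the last holds). Time passes only in rows, so rows that repeat a pose let the fingers close. It gives the time, the measured TCP pose, the force, the opening and the grip force at its end, in the units of the state.
- env.read_state(): the state, without advancing time (a new reading comes with each control period).
- env.capture(name): name is "scene" or "top" or "wrist"; returns (picture, depth): 384x512x3 uint8, red, green, blue; 384x512 float32, mm along the optical axis (not along the pixel's ray), 0 where there is no reading.
- env.camera_model(name): a dict with "vertical_fov" (degrees; the focal length in pixels is half the picture's height over the tangent of half this angle, whatever the lens; pixels are square), "cx", "cy" (the principal point, pixels), "R" (3x3) and "t" (3): a world point X has camera coordinates R X + t. Camera axes: x right, y down, z forward; pixel columns grow to the right and rows downward; lengths in mm; the calibration is good to about 2 mm. A picture is of the moment at which its call begins: read the wrist's pose just before it. camera_model takes no time and is no camera call; for the wrist camera it gives the pose at the moment of the call.
- env.hand_in(): hands the job in; it is judged then, once.
The state is a dict: "time": time; "q": joint angles; "dq": joint speeds; "tau": joint torques, N m; "ee_pos": TCP position; "tool_rot": TCP orientation; "force": force on the tool from outside, world axes, zero at the start; "wrist_torque": the same for the moment, N m; "width": finger opening in mm; "finger_force": force on a finger pad.
Only numpy, scipy, OpenCV 4.12 (cv2) and the standard library are available. Lean on these libraries where they do the work, as an engineer would, in place of code of your own. Each camera call takes 0.05 s, during which the arm holds its last target. There are 200 camera calls.

## Working session

There is one attempt and no reset: what is moved stays moved. The work goes in short steps, Python scripts to look and compute and a shell command to move; the robot and the scene stay as the last step left them, time stands still between calls to the robot, and variables do not carry over. Pictures are saved under pics/ and viewed, at most 10 in all, crops included, and the job is handed in when it is done.

```bash
ls; mkdir -p pics; cat > h.py <<'E'
import numpy as np, cv2
from plant import env
def K(m):
    f=192/np.tan(np.radians(m["vertical_fov"])/2); return f,m["cx"],m["cy"]
def cloud(d,m):
    f,cx,cy=K(m); v,u=np.mgrid[:384,:512]
    P=np.stack([(u-cx)/f*d,(v-cy)/f*d,d],-1)
    return (P-np.array(m["t"]))@np.array(m["R"])
def snap(n,tag):
    m=env.camera_model(n); im,d=env.capture(n); np.savez(f"{tag}.npz",im=im,d=d,R=m["R"],t=m["t"],f=K(m))
    cv2.imwrite(f"pics/{tag}.png",im[...,::-1]); return im,d,cloud(d,m)
def ray(m,u,v,z):
    f,cx,cy=K(m); R=np.array(m["R"]); c=-R.T@np.array(m["t"]); r=R.T@np.array([(u-cx)/f,(v-cy)/f,1]); return c+r*(z-c[2])/r[2]
E
python3 - <<'E'
from h import *
for n in("scene","top"):
    snap(n,n+"0")
a=[cv2.imread(f"pics/{n}0.png") for n in("scene","top")]
cv2.imwrite("pics/both.png",np.hstack(a)[:, :])
print({k:v for k,v in env.camera_model("top").items()},env.camera_model("scene"))
E
```

```text
pics
{'vertical_fov': 50.70139865386226, 'cx': 261.26410448230007, 'cy': 187.67839745956465, 'R': array([[ 0.01028614, -0.9999015 ,  0.0095491 ],
       [-0.98159651, -0.01191802, -0.19059445],
       [ 0.19068948, -0.00741288, -0.98162242]]), 't': array([ -82.47441332,  570.34669317, 1292.6954531 ])} {'vertical_fov': 45.42563961093478, 'cx': 254.9172848715753, 'cy': 193.15682221976505, 'R': array([[ 0.46916053, -0.8830359 ,  0.0116614 ],
       [-0.57333527, -0.31460585, -0.75651162],
       [ 0.67169566,  0.3482395 , -0.65387628]]), 't': array([-337.21076823,  378.98038619,  833.61417906])}
```

View pics/top0.png

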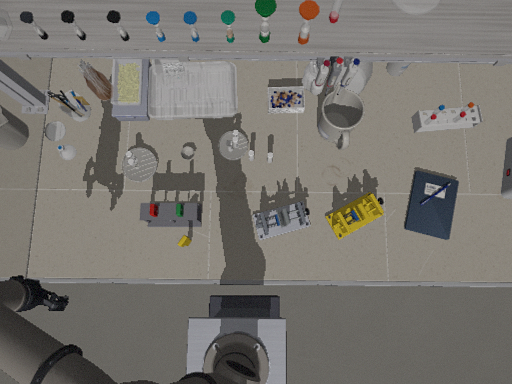

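View pics/scene0.png

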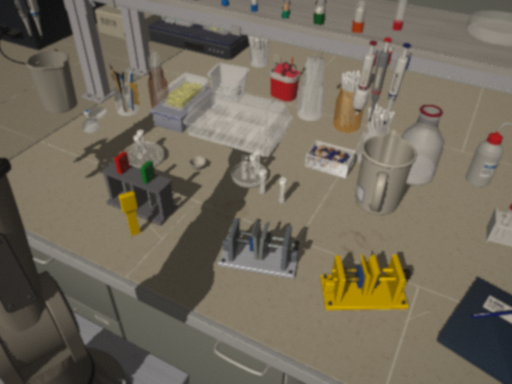

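Top view: the green-handled gauge is at (180,209) and the red one at (153,211), both in the stand. A yellow look-alike gauge lies at (184,241). The grey rig is at (281,220), the yellow decoy rig at (355,215), the vials at (251,155) and (270,157), and the dish at (188,151). The green handle and the aluminium rig fit the description. I'll confirm both in a crop and measure them.

```bash
python3 - <<'E'
from h import *
out=[]
for n in("top","scene"):
    m=env.camera_model(n); z=np.load(n+"0.npz"); im,d=z["im"],z["d"]; P=cloud(d,m)
    h=cv2.cvtColor(im,cv2.COLOR_RGB2HSV); H,S,V=[h[...,i].astype(int) for i in range(3)]
    box=np.zeros((384,512),bool)
    if n=="top": box[195:250,130:210]=1
    else: box[140:240,95:185]=1
    for c,mk in(("green",(H>45)&(H<90)&(S>90)),("red",((H<8)|(H>172))&(S>120)),("yel",(H>20)&(H<32)&(S>150))):
        k=mk&box&(d>0); Q=P[k]
        t=Q[Q[:,2]>np.percentile(Q[:,2],95)-4] if c!="yel" else Q
        r=cv2.minAreaRect(t[:,:2].astype(np.float32))
        print(n,c,k.sum(),len(t),t.mean(0).round(1),"zmax",Q[:,2].max().round(1),"rect",np.round(r[0]),np.round(r[1]),round(r[2]), "ptp", np.ptp(Q,axis=0).round())
    # stand top
    box2=np.zeros_like(box); 
    if n=="top": box2[195:235,130:210]=1; b3=(slice(195,245),slice(245,315))
    else: box2[140:225,95:185]=1; b3=(slice(210,285),slice(210,305))
    Q=P[box2&(S<60)&(P[...,2]>98)&(P[...,2]<112)&(d>0)]; r=cv2.minAreaRect(Q[:,:2].astype(np.float32)); print(n,"stand",len(Q),Q.mean(0).round(1),r)
    Q=P[b3]; Q=Q[(Q[...,2]>5)&(Q[...,2]<20)]; r=cv2.minAreaRect(Q[:,:2].astype(np.float32)); print(n,"base",len(Q),Q.mean(0).round(1),r)
    Q=P[b3]; Q=Q[(Q[...,2]>80)&(Q[...,2]<112)]; r=cv2.minAreaRect(Q[:,:2].astype(np.float32)); print(n,"plates",len(Q),Q.mean(0).round(1),r)
a=cv2.resize(cv2.imread("pics/top0.png")[190:255,130:310],None,fx=4,fy=4,interpolation=2)
b=cv2.imread("pics/scene0.png"); b=cv2.resize(b[145:285,95:310],(720,468*1),interpolation=2)[:330]
cv2.imwrite("pics/crop.png",np.vstack([a,b]))
E
```

```text
top green 79 36 [480.8 176.9 155.1] zmax 157.8 rect [483. 177.] [31. 13.] 4 ptp [33. 15. 46.]
top red 90 34 [481.8 255.9 155.3] zmax 159.4 rect [482. 256.] [31. 13.] 3 ptp [33. 14. 49.]
top yel 93 93 [388.6 162.4 108.1] zmax 140.5 rect [390. 164.] [13. 33.] 55 ptp [ 33.  27. 130.]
top stand 762 [482.2 213.6 104.5] ((483.17340087890625, 217.2757110595703), (52.389686584472656, 180.9075469970703), 0.647361695766449)
top base 829 [ 465.4 -141.2   11.3] ((472.3091735839844, -137.96051025390625), (167.36166381835938, 225.10296630859375), 0.7089866995811462)
top plates 304 [ 470.4 -146.2   92.3] ((469.743408203125, -145.3220672607422), (69.3759994506836, 136.24905395507812), 15.943636894226074)
scene green 211 53 [481.1 176.8 153.3] zmax 157.0 rect [482. 177.] [14. 35.] 90 ptp [37. 15. 49.]
scene red 245 54 [479.7 257.5 153.5] zmax 156.7 rect [479. 259.] [15. 35.] 85 ptp [191. 186. 159.]
scene yel 555 555 [391.3 167.   80.1] zmax 136.9 rect [440. 220.] [171.  42.] 49 ptp [121. 147. 141.]
scene stand 794 [475.  206.4 103.6] ((481.1507263183594, 219.05087280273438), (59.560707092285156, 182.70286560058594), 1.484580636024475)
scene base 1414 [ 452.4 -150.9   10.8] ((468.20330810546875, -143.4257354736328), (94.19821166992188, 180.19203186035156), 15.267021179199219)
scene plates 503 [ 464.6 -144.2   91. ] ((467.2877502441406, -143.683837890625), (71.32390594482422, 136.14288330078125), 16.919570922851562)
```

View pics/crop.png

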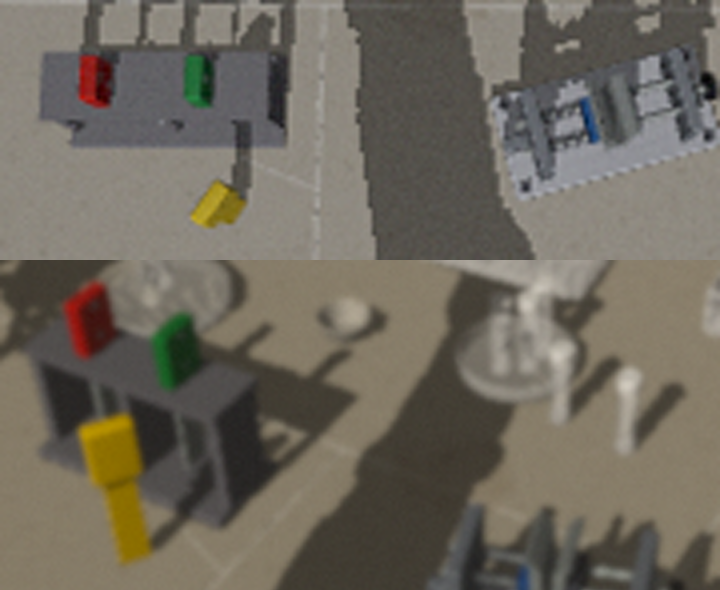

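The crop confirms it: the green handle is in the slot nearer the rig, and the free-standing yellow gauge is a decoy. On the aluminium rig, the blue-backed sprung plate is on the world +y side, so rig yaw is about 16°. All sizes and heights match the spec. Moving above the green gauge.

```bash
python3 -c "
from plant import env;s=env.read_state();print({k:s[k] for k in('time','ee_pos','tool_rot','width','force')})"
python3 -m handwheel '[[[3,-4,0],[0,0,0]],[[6,-8,0],[0,0,0]],[[9,-12,0],[0,0,0]],[[12,-16,0],[0,0,0]],[[15,-20,0],[0,0,0]],[[18,-24,0],[0,0,0]],[[21,-28,0],[0,0,0]],[[23.7,-31.6,0],[0,0,0]],[[23.7,-31.6,0],[0,0,0]],[[23.7,-31.6,0],[0,0,0]]]' 70 40
python3 - <<'E'
from h import *
s=env.read_state();print({k:s[k] for k in('time','ee_pos','tool_rot','width','force')})
im,d,P=snap("wrist","w1")
h=cv2.cvtColor(im,cv2.COLOR_RGB2HSV); H,S,V=[h[...,i].astype(int) for i in range(3)]
Q=P[(H>45)&(H<90)&(S>90)&(d>0)]; t=Q[Q[:,2]>np.percentile(Q[:,2],95)-5]
print(len(t),t.mean(0),cv2.minAreaRect(t[:,:2].astype(np.float32)))
E
```

```text
{'time': 0.1, 'ee_pos': array([243.78383808, 492.34455093, 255.31644075]), 'tool_rot': array([-1.79877352e+02,  3.32090861e-03,  1.53658269e+02]), 'width': 85.15641632676463, 'force': array([ 0.04600018, -0.07865599,  0.00252901])}
time: 1.1
ee_pos: [481.3, 175.5, 255.8]
tool_rot: [-180.0, -0.1, 153.4]
force: [-0.5, 0.7, 0.1]
width: 59.6
finger_force: 0.0
{'time': 1.1, 'ee_pos': array([481.27540952, 175.54592171, 255.7784935 ]), 'tool_rot': array([-1.79953761e+02, -5.26997200e-02,  1.53447497e+02]), 'width': 59.61785396422351, 'force': array([-0.50067315,  0.66675784,  0.05227042])}
608 [482.22393465 180.04821362 154.30178154] ((483.34503173828125, 179.8310546875), (35.36034393310547, 13.978504180908203), 0.6175100803375244)
```

View pics/w1.png

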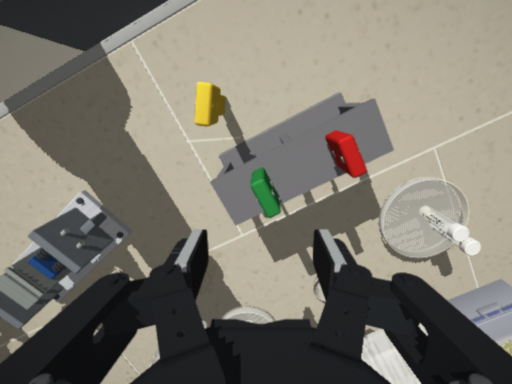

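Wrist view: green handle at (265,192), red at (345,153), both still upright in the stand. The jaws need about +27° of yaw. Turning, coming down part way, and measuring again from near.

```bash

python3 -m handwheel '[[[0,0.2,-1],[0,0,0.12]],[[0,0.2,-2],[0,0,0.24]],[[0,0.2,-3],[0,0,0.36]],[[0,0.2,-4.5],[0,0,0.474]],[[0.1,0.2,-5.5],[0,0,0.474]],[[0.1,0.2,-5.5],[0,0,0.474]],[[0.1,0.2,-5.5],[0,0,0.474]]]' 
cat > g.py <<'E'
from h import *
import sys
s=env.read_state();print({k:np.round(s[k],2) for k in('time','ee_pos','tool_rot','width','force')})
im,d,P=snap("wrist",sys.argv[1])
h=cv2.cvtColor(im,cv2.COLOR_RGB2HSV); H,S,V=[h[...,i].astype(int) for i in range(3)]
k=(H>45)&(H<90)&(S>90)&(d>0);Q=P[k]; t=Q[Q[:,2]>np.percentile(Q[:,2],95)-5]
print(len(t),t.mean(0),cv2.minAreaRect(t[:,:2].astype(np.float32)))
# colour-only: extreme columns of the handle
v,u=np.nonzero(k); print(u.min(),u.max(),v.min(),v.max(),K(env.camera_model("wrist")))
# jaw plane: signed distance of handle along tool y
from scipy.spatial.transform import Rotation as Ro
Rt=Ro.from_euler('xyz',s['tool_rot'],degrees=True).as_matrix(); L=(t-s['ee_pos'])@Rt
print("in tool frame",L.mean(0),L.min(0),L.max(0))
E
python3 g.py w2
```

```text
time: 1.85
ee_pos: [481.7, 179.7, 201.4]
tool_rot: [180.0, -0.0, -179.2]
force: [1.1, -0.1, 0.7]
width: 59.6
finger_force: 0.0
{'time': np.float64(1.85), 'ee_pos': array([481.71, 179.75, 201.38]), 'tool_rot': array([ 1.7999e+02, -1.0000e-02, -1.7918e+02]), 'width': np.float64(59.59), 'force': array([ 1.06, -0.14,  0.67])}
981 [481.93045073 179.26823809 154.3580176 ] ((483.51361083984375, 179.326416015625), (36.129905700683594, 13.54648208618164), 0.15646860003471375)
249 269 183 250 (np.float64(269.93864661173967), 260.1418473228325, 188.83955977922113)
in tool frame [-0.22271332 -0.49083661 47.02175587] [-19.88886266  -7.2728569   44.71932433] [16.26614541  6.29284497 50.67275452]
```

View pics/w2.png

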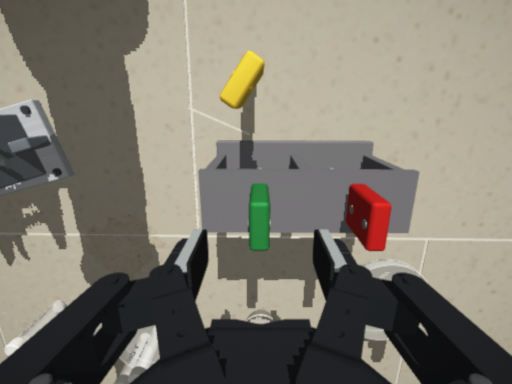

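Green handle at (259,217), centred between the jaws (0.5 mm off, yaw matches within 1°); red at (368,217) clears the finger. Descending and gripping.

```bash

python3 -m handwheel '[[[0.1,-0.05,-2],[0,0,-0.01]],[[0.1,-0.05,-4],[0,0,-0.01]],[[0.1,-0.05,-5.2],[0,0,-0.01]],[[0.1,-0.05,-6],[0,0,-0.01]],[[0.1,-0.05,-6.2],[0,0,-0.01]],[[0.1,-0.05,-6.2],[0,0,-0.01]]]' 70 60
python3 -m handwheel '[[[0,0,0],[0,0,0]],[[0,0,0],[0,0,0]],[[0,0,0],[0,0,0]],[[0,0,0],[0,0,0]],[[0,0,0],[0,0,0]],[[0,0,0],[0,0,0]],[[0,0,0],[0,0,0]]]' 8 60
```

```text
time: 2.5
ee_pos: [483.3, 178.5, 139.6]
tool_rot: [180.0, 0.0, -179.8]
force: [0.1, -0.0, 0.6]
width: 60.0
finger_force: 0.0
time: 3.2
ee_pos: [483.5, 178.6, 139.9]
tool_rot: [180.0, 0.1, -179.8]
force: [-0.6, 0.6, 4.8]
width: 13.4
finger_force: 58.6
```

```bash

python3 -m handwheel '[[[0,0,1],[0,0,0]],[[0,0,2.5],[0,0,0]],[[0,0,4.5],[0,0,0]],[[0,0,7],[0,0,0]],[[0,0,10],[0,0,0]],[[0,0,13],[0,0,0]],[[0,0,15],[0,0,0]],[[0,0,16],[0,0,0]],[[0,0,16],[0,0,0]],[[0,0,16],[0,0,0]]]'
python3 g.py w3
python3 - <<'E'
from h import *
snap("top","top1"); 
m=env.camera_model("top"); z=np.load("top1.npz"); P=cloud(z["d"],m)
# plate tops in the rig frame, yaw 16
a=np.radians(16); c=np.array([469,-144])
b=P[190:248,240:318].reshape(-1,3); im=z["im"][190:248,240:318].reshape(-1,3)
L=(b[:,:2]-c)@np.array([[np.cos(a),-np.sin(a)],[np.sin(a),np.cos(a)]])
k=(b[:,2]>75)&(abs(L[:,0])<28)
h,e=np.histogram(L[k,1],np.arange(-95,96,5)); print(list(zip(e[:-1],h)))
zz=np.load("scene0.npz"); P=cloud(zz["d"],env.camera_model("scene"));b=P[205:290,205:310].reshape(-1,3)
L=(b[:,:2]-c)@np.array([[np.cos(a),-np.sin(a)],[np.sin(a),np.cos(a)]]);k=(b[:,2]>95)&(abs(L[:,0])<28)
h,e=np.histogram(L[k,1],np.arange(-95,96,5)); print(list(zip(e[:-1],h)))
E
```

```text
time: 4.2
ee_pos: [482.4, 178.2, 298.1]
tool_rot: [-179.9, -0.1, -179.8]
force: [-0.3, -0.5, -1.8]
width: 13.3
finger_force: 58.3
{'time': np.float64(4.2), 'ee_pos': array([482.38, 178.16, 298.09]), 'tool_rot': array([-1.7995e+02, -1.3000e-01, -1.7976e+02]), 'width': np.float64(13.33), 'force': array([-0.27, -0.47, -1.75])}
2133 [480.33138414 178.49750947 312.42582114] ((482.2691650390625, 178.51490783691406), (36.18085479736328, 14.395751953125), 0.7172711491584778)
244 276 209 314 (np.float64(269.93864661173967), 260.1418473228325, 188.83955977922113)
in tool frame [  2.07634525   0.33676532 -14.33337881] [-17.97208754  -6.93869607 -16.40828725] [ 18.22022995   7.55764517 -10.54861374]
[(np.int64(-95), np.int64(1)), (np.int64(-90), np.int64(6)), (np.int64(-85), np.int64(4)), (np.int64(-80), np.int64(0)), (np.int64(-75), np.int64(0)), (np.int64(-70), np.int64(23)), (np.int64(-65), np.int64(28)), (np.int64(-60), np.int64(24)), (np.int64(-55), np.int64(0)), (np.int64(-50), np.int64(0)), (np.int64(-45), np.int64(0)), (np.int64(-40), np.int64(0)), (np.int64(-35), np.int64(1)), (np.int64
[... 1152 characters left out ...]
p.int64(-25), np.int64(0)), (np.int64(-20), np.int64(9)), (np.int64(-15), np.int64(36)), (np.int64(-10), np.int64(11)), (np.int64(-5), np.int64(0)), (np.int64(0), np.int64(0)), (np.int64(5), np.int64(12)), (np.int64(10), np.int64(42)), (np.int64(15), np.int64(13)), (np.int64(20), np.int64(0)), (np.int64(25), np.int64(0)), (np.int64(30), np.int64(0)), (np.int64(35), np.int64(0)), (np.int64(40), np.int64(0)), (np.int64(45), np.int64(0)), (np.int64(50), np.int64(0)), (np.int64(55), np.int64(0)), (np.int64(60), np.int64(0)), (np.int64(65), np.int64(0)), (np.int64(70), np.int64(0)), (np.int64(75), np.int64(0)), (np.int64(80), np.int64(0)), (np.int64(85), np.int64(0)), (np.int64(90), np.int64(0))]
```

Lifted clean (tip at about z=178). Carrying it over the rig and turning 16°.

```bash

python3 -m handwheel '[[[0,-2,0],[0,0,0]],[[0,-5,0],[0,0,0]],[[-0.2,-9,0],[0,0,0.06]],[[-0.4,-13,0],[0,0,0.12]],[[-0.6,-17,0],[0,0,0.18]],[[-0.8,-21,0],[0,0,0.24]],[[-1,-25,0],[0,0,0.275]],[[-1.2,-28.5,0],[0,0,0.275]],[[-1.3,-31,0],[0,0,0.275]],[[-1.35,-32.2,0],[0,0,0.275]],[[-1.35,-32.2,0],[0,0,0.275]],[[-1.35,-32.2,0],[0,0,0.275]]]'
python3 g.py w4; python3 -c "
from h import *
m=env.camera_model('wrist');R=np.array(m['R']);print(-R.T@m['t'],R[2])"
```

```text
time: 5.5
ee_pos: [469.7, -141.7, 298.7]
tool_rot: [179.9, -0.0, -163.9]
force: [-0.2, -0.1, -1.3]
width: 13.6
finger_force: 58.4
{'time': np.float64(5.5), 'ee_pos': array([ 469.72, -141.73,  298.68]), 'tool_rot': array([ 1.7989e+02, -3.0000e-02, -1.6389e+02]), 'width': np.float64(13.63), 'force': array([-0.15, -0.1 , -1.33])}
2122 [ 467.6801686  -141.84794853  313.02810553] ((469.7786560058594, -141.13162231445312), (36.047733306884766, 14.281473159790039), 15.35268783569336)
244 276 209 313 (np.float64(269.93864661173967), 260.1418473228325, 188.83955977922113)
in tool frame [  2.00112549   0.48146076 -14.35046502] [-18.17402491  -6.67282436 -16.52827106] [ 17.78529812   7.66952971 -10.5483869 ]
[ 398.06791755 -161.94784649  416.34803148] [ 0.27893238  0.08316355 -0.95670296]
```

View pics/w4.png

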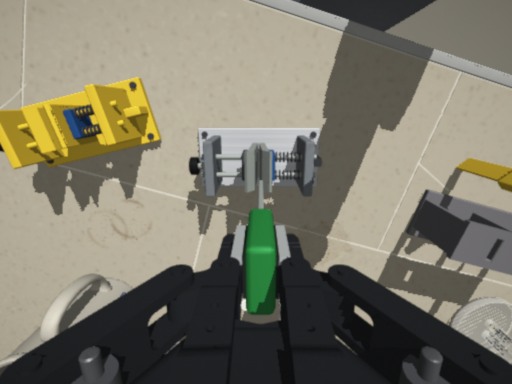

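Wrist view: the blade at (261,195) points at the gap at (260,165) between the set plate (250) and the blue-backed sprung plate (268). The rig looks square to the image. Lowering until the tip is just above the lips, then viewing an enlarged crop.

```bash

python3 -m handwheel '[[[0,0,-2],[0,0,0]],[[0,0,-4],[0,0,0]],[[0,0,-5.5],[0,0,0]],[[0,0,-6.4],[0,0,0]],[[0,0,-6.4],[0,0,0]],[[0,0,-6.4],[0,0,0]],[[0,0,-6.4],[0,0,0]]]'
python3 g.py w5; python3 -c "
from h import *
im=cv2.imread('pics/w5.png')[110:230,190:330]; cv2.imwrite('pics/w5c.png',cv2.resize(im,None,fx=5,fy=5,interpolation=cv2.INTER_CUBIC))"
```

```text
time: 6.25
ee_pos: [470.3, -143.5, 236.3]
tool_rot: [-180.0, 0.1, -164.0]
force: [-0.7, 0.6, -0.5]
width: 13.6
finger_force: 58.4
{'time': np.float64(6.25), 'ee_pos': array([ 470.32, -143.47,  236.32]), 'tool_rot': array([-1.7995e+02,  1.1000e-01, -1.6396e+02]), 'width': np.float64(13.62), 'force': array([-0.72,  0.65, -0.55])}
2132 [ 468.1984897  -143.57968927  250.61674313] ((470.16802978515625, -142.90496826171875), (36.066192626953125, 14.227313041687012), 15.179219245910645)
245 276 209 313 (np.float64(269.93864661173967), 260.1418473228325, 188.83955977922113)
in tool frame [  2.04184927   0.4680208  -14.30550181] [-17.98732617  -6.63673524 -16.44790037] [ 18.04050306   7.64008855 -10.51956931]
```

View pics/w5c.png

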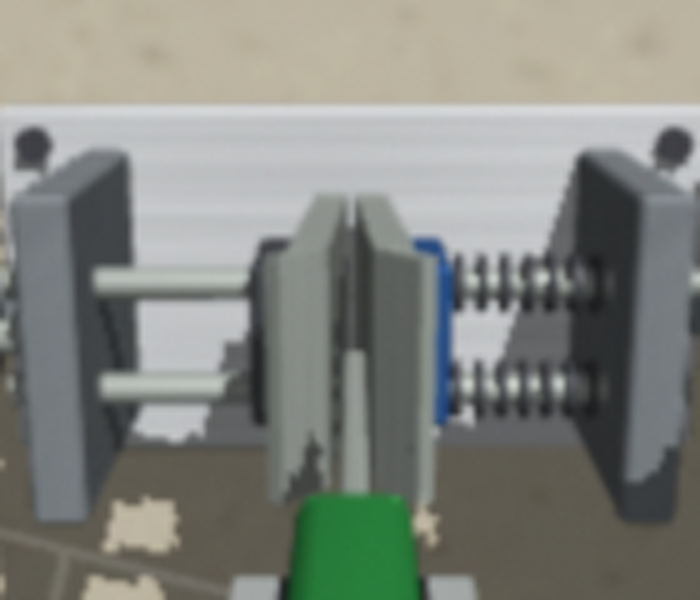

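Crop: the gap's centre is at crop column 351 (full-picture 260.2, which is the camera's own plane). The blade is at about 356, so it sits about 0.9 mm towards the sprung plate. I'll shift it 0.7 mm along rig -y and descend between the lips.

```bash
cat > f.py <<'E'
from plant import env
import numpy as np
F=[];Z=[]
for i in range(5):
    env.capture("wrist"); s=env.read_state(); F.append(s["force"]);Z.append(s["ee_pos"])
F=np.array(F);print("t",s["time"],"F",F.mean(0).round(2),"sd",F.std(0).round(2),"pos",np.mean(Z,0).round(2),"tip",round(np.mean(Z,0)[2]-119.9,1),[ (k,s[k]) for k in s if 'spring' in k or 'joint' in k], s["wrist_torque"].round(2),s["tool_rot"].round(1),s["finger_force"])
E
python3 f.py
python3 -m handwheel '[[[0.02,-0.07,0],[0,0,0]],[[0.02,-0.07,-0.5],[0,0,0]],[[0.02,-0.07,-1.2],[0,0,0]],[[0.02,-0.07,-2],[0,0,0]],[[0.02,-0.07,-2.8],[0,0,0]],[[0.02,-0.07,-3.5],[0,0,0]],[[0.02,-0.07,-3.8],[0,0,0]],[[0.02,-0.07,-3.8],[0,0,0]]]'
python3 f.py
```

```text
t 6.55 F [-0.06 -0.14 -0.43] sd [0.35 0.33 0.59] pos [ 469.91 -143.72  235.91] tip 116.0 [] [ 0.05 -0.02  0.  ] [-180.    0. -164.] 58.41343581676483
time: 7.35
ee_pos: [469.3, -144.1, 196.6]
tool_rot: [180.0, -0.1, -164.0]
force: [0.1, 0.5, -1.4]
width: 13.5
finger_force: 58.4
t 7.6 F [-0.    0.26 -0.87] sd [0.34 0.18 0.47] pos [ 469.96 -144.37  197.52] tip 77.6 [] [-0.06  0.   -0.03] [-1.80e+02  1.00e-01 -1.64e+02] 58.41281712055206
```

No contact yet (Fz baseline about -0.6 N). Continuing down.

```bash

python3 -m handwheel '[[[0,0,-0.5],[0,0,0]],[[0,0,-1],[0,0,0]],[[0,0,-1.5],[0,0,0]],[[0,0,-1.8],[0,0,0]],[[0,0,-1.8],[0,0,0]]]'
python3 f.py
python3 -m handwheel '[[[0,0,-0.2],[0,0,0]],[[0,0,-0.4],[0,0,0]],[[0,0,-0.5],[0,0,0]],[[0,0,-0.5],[0,0,0]]]'
python3 f.py
```

```text
time: 8.1
ee_pos: [469.3, -144.1, 178.5]
tool_rot: [180.0, -0.1, -164.0]
force: [-0.3, -0.3, -1.8]
width: 13.3
finger_force: 58.4
t 8.35 F [-0.08  0.46 -0.45] sd [0.47 0.35 0.45] pos [ 469.8  -144.32  179.32] tip 59.4 [] [ 0.    0.02 -0.  ] [-180.    0. -164.] 58.41299772262573
time: 8.75
ee_pos: [469.6, -144.2, 174.0]
tool_rot: [180.0, -0.0, -164.0]
force: [-0.5, 0.1, -0.0]
width: 13.3
finger_force: 58.4
t 9.0 F [ 0.17 -0.06 -0.77] sd [0.45 0.58 0.42] pos [ 469.75 -144.3   174.29] tip 54.4 [] [ 0.02 -0.01  0.05] [-180.    0. -164.] 58.412572145462036
```

```bash

python3 -m handwheel '[[[0,0,-0.2],[0,0,0]],[[0,0,-0.4],[0,0,0]],[[0,0,-0.4],[0,0,0]]]'|grep force:
python3 f.py
python3 -m handwheel '[[[0,0,-0.2],[0,0,0]],[[0,0,-0.4],[0,0,0]],[[0,0,-0.4],[0,0,0]]]'|grep force:
python3 f.py
```

```text
force: [-0.2, -0.4, -0.1]
finger_force: 58.4
t 9.55 F [ 0.38  0.03 -0.58] sd [0.29 0.77 0.54] pos [ 469.71 -144.28  170.22] tip 50.3 [] [ 0.04 -0.01 -0.01] [-180.    0. -164.] 58.41282069683075
force: [0.4, -0.4, -1.4]
finger_force: 58.4
t 10.1 F [ 0.04 -0.11 -1.01] sd [0.41 0.5  0.38] pos [ 469.69 -144.3   166.22] tip 46.3 [] [-0.06 -0.    0.08] [ 180.    0. -164.] 58.40832710266113
```

```bash

python3 -m handwheel '[[[0,0,-0.2],[0,0,0]],[[0,0,-0.3],[0,0,0]],[[0,0,-0.3],[0,0,0]]]'|grep force:
python3 f.py
python3 -c "
from h import *
snap('wrist','w6');im=cv2.imread('pics/w6.png')[100:260,170:350]; cv2.imwrite('pics/w6c.png',cv2.resize(im,None,fx=3.7,fy=3.7,interpolation=cv2.INTER_CUBIC))"
```

```text
force: [1.2, -0.7, -1.2]
finger_force: 58.4
t 10.65 F [-0.    0.1  -1.01] sd [0.52 0.48 0.46] pos [ 469.82 -144.22  163.25] tip 43.3 [] [ 0.06 -0.09  0.05] [ 180.    0. -164.] 58.39533448219299
```

View pics/w6c.png

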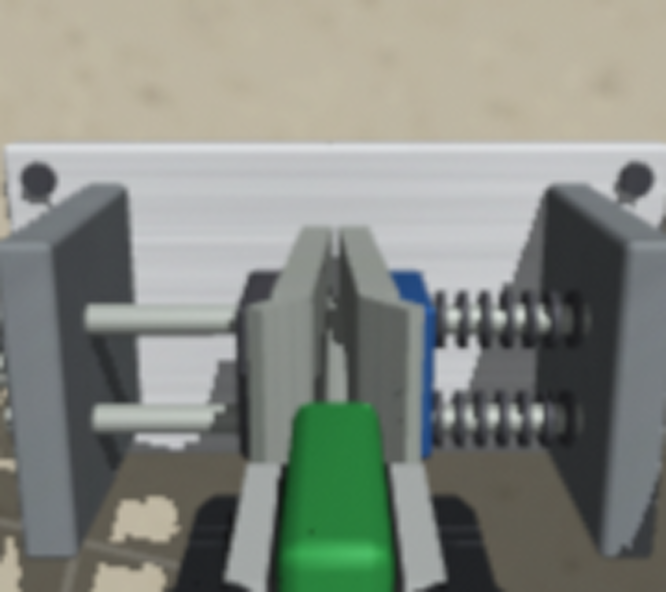

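Crop: the blade is centred in the gap (handle centre 337, gap 335) and square to the plates. There's no drag yet, so the plates are near the wide setting. Continuing in small steps.

```bash

python3 -m handwheel '[[[0,0,-0.15],[0,0,0]],[[0,0,-0.3],[0,0,0]],[[0,0,-0.3],[0,0,0]]]'|grep force:
python3 f.py
python3 -m handwheel '[[[0,0,-0.15],[0,0,0]],[[0,0,-0.2],[0,0,0]],[[0,0,-0.2],[0,0,0]]]'|grep force:
python3 f.py
```

```text
force: [0.4, -0.4, 1.2]
finger_force: 58.4
t 11.25 F [ 0.55  0.35 -0.17] sd [0.61 0.64 0.52] pos [ 469.8  -144.27  160.28] tip 40.4 [] [-0.01 -0.11 -0.03] [ 180.    0. -164.] 58.44076216220856
force: [0.6, 0.0, 1.4]
finger_force: 58.5
t 11.8 F [0.39 0.22 1.05] sd [0.3  0.56 0.24] pos [ 469.82 -144.32  158.38] tip 38.5 [] [-0.02 -0.01 -0.  ] [-180.    0. -164.] 58.52661430835724
```

Drag is about 1.8 N over the baseline, so contact has started. I'll go on to about 4–5 N.

```bash

python3 -m handwheel '[[[0,0,-0.15],[0,0,0]],[[0,0,-0.3],[0,0,0]],[[0,0,-0.3],[0,0,0]]]'|grep force:
python3 f.py
python3 -m handwheel '[[[0,0,-0.15],[0,0,0]],[[0,0,-0.2],[0,0,0]],[[0,0,-0.2],[0,0,0]]]'|grep force:
python3 f.py
```

```text
force: [0.2, 0.4, 1.6]
finger_force: 58.6
t 12.35 F [0.3  0.61 0.93] sd [0.31 0.78 0.17] pos [ 469.77 -144.2   155.17] tip 35.3 [] [ 0.06 -0.21 -0.01] [ 180.   -0. -164.] 58.61662566661835
force: [1.0, -0.6, 2.3]
finger_force: 58.7
t 12.9 F [0.29 0.12 3.09] sd [0.55 0.49 0.23] pos [ 469.84 -144.34  153.41] tip 33.5 [] [ 0.04 -0.05 -0.01] [-180.    0. -164.] 58.75218629837036
```

```bash

python3 -m handwheel '[[[0,0,-0.1],[0,0,0]],[[0,0,-0.2],[0,0,0]],[[0,0,-0.2],[0,0,0]],[[0,0,-0.2],[0,0,0]]]'|grep force:
python3 f.py; python3 f.py
```

```text
force: [-0.4, -0.5, 2.6]
finger_force: 58.8
t 13.55 F [ 0.22 -0.02  2.79] sd [0.23 0.51 0.28] pos [ 469.77 -144.24  151.24] tip 31.3 [] [ 0.03 -0.13 -0.04] [ 180.    0. -164.] 58.79841685295105
t 13.8 F [-0.16  0.19  2.7 ] sd [0.43 0.3  0.22] pos [ 469.76 -144.23  151.25] tip 31.3 [] [ 0.1  -0.16  0.01] [ 180.    0. -164.] 58.78920614719391
```

Drag holds steady at about 3.5 N, which means the sprung plate is back roughly 1 mm. That matches the travel since contact. The tip is at about 31 mm, so I'm handing in.

```bash
python3 -c "
from plant import env;print(env.hand_in())"
```

```text
the job is handed in; nothing more can be done
None
```

I handed the job in with the green gauge held still and upright between the plates: drag about 3.5 N, sprung plate pushed back about 1 mm by estimate, tip about 31 mm above the bench; hand-in returned no verdict.

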